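Dip the dye tank and show the gauge rod

ROBOT

A 6-joint arm with a two-finger parallel gripper is mounted at the origin on the work surface. World frame = base frame: x ahead of the robot, y to its left, z up, the work surface at z = 0. Lengths are in m, angles in rad, forces in N, time in s.
With the tool pointing down it reaches from about 0.35 to 0.975 m from the base axis. Payload 7.1 kg.
Tool frame: the origin (TCP) lies midway between the tips of the shut fingers; the grasp point (between the pads) lies 19 mm behind it; z points along the fingers, y is the direction in which the jaws open and shut (so a half turn about z gives the same grasp; the last joint's range is limited). The gripper opens to 88 mm and grips with 3 to 60 N. Pads are 20 mm wide; open, the fingers measure 115 mm over their backs; the gripper's body (75 mm by 178 mm) begins 61 mm behind the grasp point.
Start: joints at [1.305, 0.423, 1.63, -0, 1.089, -0.019], TCP at [0.153, 0.606, 0.223] pointing down, gripper open.
Joint ranges: [-3, 3], [-0.9, 2.11], [0.09, 2.58], [-1.31, 4.45], [0.11, 2.69], [-2.54, 2.54]. Speed limits (rad/s): [2.39, 2.39, 3.01, 3.14, 3.14, 3.14].

INTERFACE

Orientations are given as a 3x3 rotation matrix whose columns are the frame's x, y, z axes.
In Python, from station import bot, kin, grab_frame, job gives the robot as it stands. The module is installed in compiled form; this text tells all that it offers. Calls block until the motion is done:
- bot.reach(position, orientation): joint-space move of the TCP to a pose.
- bot.movel(position, rot=None, speed=0.15, max_force=None): straight line of the TCP; rot=None keeps the orientation; speed is the mean speed in m/s. With max_force (N) it stops when the force on the tool has changed by that much, and returns True; else False.
- bot.goto_joints(angles): joint-space move.
- bot.set_gripper(opening, strength=None): finger opening in m; strength is the grip in N (None keeps the last); returns when the fingers have stopped.
- bot.hold(seconds).
- kin.ik(position, orientation): joint angles nearest the present ones, or None.
- grab_frame(name): name is "scene" or "top" or "wrist"; returns a dict with "frame" (400x640x3 uint8, red, green, blue), "z_map" (400x640 float32, m along the optical axis (not along the pixel's ray), 0 where there is no reading), "intrinsics" (3x3 intrinsics, pixels), "R" (3x3) and "t" (3): a world point X has camera coordinates R X + t. Camera axes: x right, y down, z forward; pixel columns grow to the right and rows downward; lengths in m; the calibration is good to about 2 mm. A picture is of the moment at which its call begins.
A pose or a line that the arm cannot do raises bot.PlanningError and nothing moves.
- job.close_job(): hands the job in, once; it reports no verdict.
Readings, each from a call of its own:
- bot.read_clock(): time.
- bot.read_joint_positions(): joint angles.
- bot.read_dq(): joint speeds.
- bot.read_tau(): joint torques, N m.
- bot.read_tool_pos(): TCP position.
- bot.read_tcp_rot(): TCP orientation.
- bot.read_ft_force(): force on the tool from outside, world axes, zero at the start.
- bot.read_wrist_torque(): the same for the moment, N m.
- bot.read_width(): finger opening in m.
Only numpy, scipy, OpenCV 4.12 (cv2) and the standard library are available. Lean on these libraries where they do the work, as an engineer would, in place of code of your own. Each camera call takes 0.05 s, during which the arm holds its last target. There are 200 camera calls.

TASK

Lift the gauge rod by its yellow handle from the wooden rest, slide it tip first down the dye tank's slanting guide tube until you feel its red collar stop on the seat hidden inside, pressing lightly on it for about half a second, and draw it right out again. Finish while still holding the rod level in the air, its tip a hand's breadth above the middle of the white reading tile for reading: do not put it down or let go. Leave the dye tin, the scraper and the printing stamp where they are.

Things in the scene. Friction and masses are not known exactly. Their poses are not given: they have to be found in the camera images.
- rod_grip (a point): Gauge rod, 224 mm long, 0.16 kg or so; this point is the centre of its yellow square handle (16 x 16 mm, 93 mm long), the place to grip it, on the rod's centre line. Axes: x runs along the rod from handle to tip, y and z are square to the handle's flat sides; z is up as it lies level in the rest, its centre line 75 mm above the table.
- rod_collar (a point): the stop face of the rod's red collar (28 mm diameter, 8 mm thick, lying behind this face), on the centre line, 62 mm ahead of rod_grip; same axes as rod_grip. From here the steel blade (10 mm diameter, black rings) runs to the tip.
- rod_tip (a point): the rounded end of the steel blade, on the centre line, 109 mm ahead of the collar's stop face and 171 mm ahead of rod_grip; same axes.
- rest: wooden rest, fixed: base 225 x 60 x 12 mm and two notched posts that carry the rod, open to the top, 84 mm high, 10 mm thick along the rod. Origin on the table under the collar's stop face, x along the rod towards the tip; the posts stand at x = -106 mm (handle end) and x = +78 mm (blade). Lift the rod straight up by 20 mm or more to clear the notches.
- tube: steel guide tube of the blue dye tank, fixed, 42 mm outside and 36 mm inside diameter, open; origin at the centre of its mouth, z pointing out of the tube along its axis, 40 degrees above level. The blade goes in along -z. A hard black seat with an 18 mm hole in the middle sits inside, its face from 8 to 32 mm below the mouth; the blade passes the hole, the collar enters the tube and stops on this face. The seat does not give way.
- tank: closed blue dye tank, fixed, 220 x 220 mm, 120 mm high (lid knob up to 144 mm); origin at the centre of its underside, z up. The tube slants out of its top at local +x: the mouth centre is at local (130, 0, 170) mm and it leans outward and up along +x.
- tile_top (a point): centre of the upper face of the white reading tile, 80 x 110 mm, 5 mm thick, fixed flat on the table.
- dye_tin: bystander: upright tin, orange band, 60 mm diameter, 75 mm high; origin at the centre of its underside.
- scraper: bystander: hand scraper lying flat, 160 mm long, 60 mm wide, 18 mm high; origin on the table under the front of its black handle, x towards the blade.
- stamp: bystander: wooden printing stamp, 70 x 55 x 22 mm with a round knob up to 50 mm; origin at the centre of its underside.
Things that resemble listed ones, but are neither listed nor needed, are in the scene too. What is shaped like the part that bears rod_grip but orange or purple is not meant.

How it is judged:
By the outcome, as a careful person would: the job done as asked, in the order asked, and still so for the second after the job is handed in, while the arm keeps its last pose, push and grip.
It also fails if it takes over 56 s, if anything falls off the work surface, if the arm or the gripper's body presses on something with over 40 N, if the wrist force passes 120 N, or if a joint passes its speed limit or range.

## Working session

There is one attempt and no reset: what is moved stays moved. The work goes in short steps, each a Python script; the robot and the scene stay as the last script left them, time stands still between calls to the robot, and variables do not carry over. Pictures are saved under pics/ and viewed, about 8 in all and at most 12, crops included, and the job is handed in when it is done.

```bash
mkdir -p pics
cat > h.py <<'E'
import numpy as np, cv2
from station import bot, kin, grab_frame, job
def snap(n):
    f=grab_frame(n); return f
def cloud(f):
    z=f["z_map"].astype(float); K=f["intrinsics"]; v,u=np.mgrid[:z.shape[0],:z.shape[1]]
    P=np.dstack([(u-K[0,2])/K[0,0]*z,(v-K[1,2])/K[1,1]*z,z])
    W=(P-f["t"])@f["R"]; W[z==0]=np.nan
    return W
def save(f,p): cv2.imwrite(p,f["frame"][:,:,::-1])
E
python3 - <<'E'
from h import *
for n in("scene","top"):
    f=snap(n); save(f,f"pics/{n}0.png"); np.savez(f"{n}0.npz",**f); print(n,f["R"],f["t"],-f["R"].T@f["t"])
print(bot.read_clock())
E
```

```text
scene [[ 0.11471962  0.99333258 -0.01139235]
 [ 0.64717933 -0.0834331  -0.75775843]
 [-0.75365664  0.07955687 -0.65243572]] [-0.21465927 -0.23011918  1.94727022] [1.64112714 0.03910978 1.09364844]
top [[ 0.02758169 -0.99915568  0.0304495 ]
 [-0.98882624 -0.03173543 -0.1456555 ]
 [ 0.14649884 -0.02609184 -0.98886668]] [0.11563941 0.50150219 1.1728489 ] [0.32088799 0.16205895 1.22931659]
0.1
```

View pics/scene0.png

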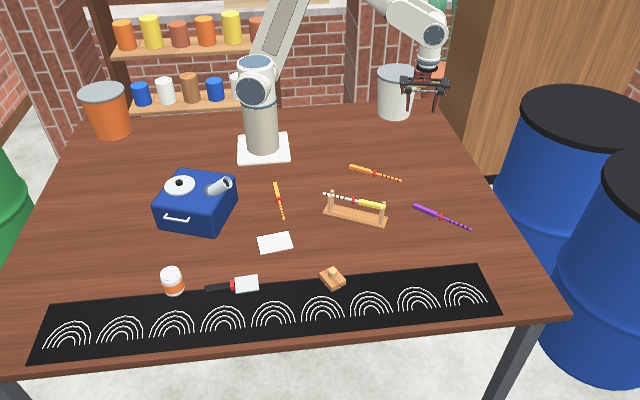

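View pics/top0.png

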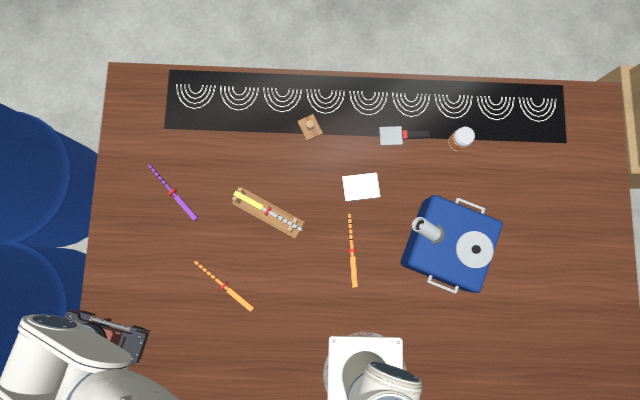

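The rod lies in its rest, with the yellow handle at top-image (250,202) and the tip at (300,229). The tile is at (361,186) and the tube mouth at (418,224). The orange and purple rods are decoys.

```bash
cat > m.py <<'E'
from h import *
for n in("top","scene"):
    f=dict(np.load(n+"0.npz")); W=cloud(f); hsv=cv2.cvtColor(f["frame"],cv2.COLOR_RGB2HSV); H,S,V=[hsv[...,i].astype(int) for i in range(3)]
    X,Y,Z=[W[...,i] for i in range(3)]
    vis=(X>0.3)&(X<0.9)&(abs(Y)<0.7)
    ye=vis&(H>21)&(H<33)&(S>130)&(Z>0.05)&(Z<.1)
    p=W[ye]; print(n,"yellow",len(p),np.median(p,0),p.min(0),p.max(0))
    q=W[vis&(Z>0.06)&(Z<0.1)&(np.hypot(X-np.median(p[:,0]),Y-np.median(p[:,1]))<.25)]
    c=q.mean(0); d=np.linalg.svd((q-c)[:,:2])[2][0]; print(" rod axis",c,d,"extent",((q-c)[:,:2]@d).min(),((q-c)[:,:2]@d).max(), "yel dir",np.linalg.svd((p-p.mean(0))[:,:2])[2][0])
    rd=vis&((H<6)|(H>174))&(S>150)&(Z>.06)&(Z<.1); r=W[rd]; print(" red",len(r),r.mean(0) if len(r) else 0)
    w=vis&(S<40)&(V>200)&(abs(Z)<.02)&(X<.7)&(X>.35)&(Y<.2)&(Y>-.2); t=W[w]; 
    print(" tile",len(t),t.mean(0)); print(cv2.minAreaRect((t[:,:2]*1000).astype(np.float32)))
    bl=vis&(H>100)&(H<130)&(S>120)&(Z>.1)&(Z<.13); b=W[bl]; print(" tank",len(b),np.median(b[:,2]),cv2.minAreaRect((b[:,:2]*1000).astype(np.float32)))
    tb=vis&(Z>.15)&(Z<.21)&(X<.7)&(Y<-.05); s=W[tb]; print(" tube",len(s),s.mean(0),s[s[:,2].argmax()],s.min(0),s.max(0))
    if n=="top": j=np.c_[p];
E
python3 m.py
```

```text
return _methods._mean(a, axis=axis, dtype=dtype,
  ret = um.true_divide(
Traceback (most recent call last):
  File "m.py", line 7, in <module>
    p=W[ye]; print(n,"yellow",len(p),np.median(p,0),p.min(0),p.max(0))
                                                    ~~~~~^^^
ValueError: zero-size array to reduction operation minimum which has no identity
```

Run:
```python
from h import *
f=dict(np.load("top0.npz")); W=cloud(f); hsv=cv2.cvtColor(f["frame"],cv2.COLOR_RGB2HSV)
for u,v in [(248,200),(267,211),(361,186),(410,240),(476,249),(200,260),(418,224)]: print(u,v,W[v,u],hsv[v,u],f["z_map"][v,u])
```

```text
248 200 [0.49723434 0.35583135 0.08038011] [ 30  97 255] 1.1569237
267 211 [0.4656687  0.29823214 0.08884093] [  1 157 243] 1.1454356
361 186 [0.56439872 0.01818543 0.00679332] [  0   0 255] 1.2483405
410 240 [ 0.39684357 -0.12493781  0.05206193] [111 156  93] 1.1827636
476 249 [nan nan nan] [140  12  65] 0.0
200 260 [ 0.32080999  0.50430049 -0.00147005] [ 10 123 141] 1.2081428
418 224 [ 0.4345813  -0.12227562  0.15396816] [105   8  62] 1.087451
```

```bash
sed -i 's/(H>21)&(H<33)&(S>130)/(H>19)\&(H<34)\&(S>80)/' m.py; sed -i "s/(S>150)&(Z>.06)/(S>110)\&(Z>.06)/" m.py; python3 m.py
```

```text
top yellow 182 [0.49711526 0.35724354 0.08238239] [0.4714706  0.31327305 0.05605464] [0.52533545 0.39882495 0.08850819]
 rod axis [0.47227674 0.30866671 0.08051861] [-0.4559373 -0.8900119] extent -0.1002676367127906 0.12247131272792611 yel dir [-0.45887031 -0.88850326]
 red 25 [0.46727909 0.29819694 0.08366214]
 tile 885 [0.56399117 0.01888837 0.00489477]
((564.4824829101562, 18.134605407714844), (80.34613037109375, 113.2800064086914), 8.58591079711914)
 tank 3870 0.11960491831771461 ((389.9670104980469, -237.37718200683594), (218.7994384765625, 220.72962951660156), 69.66303253173828)
 tube 294 [ 0.42692079 -0.13351582  0.1643427 ] [ 0.42617765 -0.12685017  0.18698717] [ 0.40278882 -0.17018883  0.15011643] [ 0.45285326 -0.10329118  0.18698717]
scene yellow 163 [0.50135964 0.35389427 0.08101244] [0.47566296 0.18706484 0.05030624] [0.74200403 0.40110681 0.09035491]
 rod axis [0.4792461  0.31183739 0.07891092] [0.4634296  0.88613374] extent -0.1261355498778474 0.09443902835408746 yel dir [ 0.75691501 -0.65351332]
 red 22 [0.47397761 0.29787901 0.08270847]
 tile 603 [0.56675649 0.01951829 0.00523126]
((602.8062744140625, 18.54167938232422), (117.58877563476562, 178.8983612060547), 89.74064636230469)
 tank 1851 0.11959715124422524 ((393.51568603515625, -237.2141876220703), (218.55580139160156, 222.4065704345703), 69.2940673828125)
 tube 181 [ 0.4332719  -0.13288153  0.16421819] [ 0.44899387 -0.13078786  0.18635716] [ 0.41073565 -0.16974588  0.15012028] [ 0.45464582 -0.10506118  0.18635716]
```

```bash
cat >> h.py <<'E'
def rodR(d,s=1):
    """tool rotation holding rod with direction d; s=+1: tool x along rod"""
    d=np.array(d,float); d/=np.linalg.norm(d)
    y=np.cross([0,0,-1.],d); y/=np.linalg.norm(y); zt=np.cross(d,y)   # zt points downish
    return np.c_[s*d,s*y,zt]
def tcp(grip,d,s=1): return np.array(grip)+0.019*rodR(d,s)[:,2]
E
python3 - <<'E'
from h import *
d0=np.array([-.459,-.889,0]); d0/=np.linalg.norm(d0); G=np.array([.497,.354,.075])
a=np.array([np.cos(np.radians(69.5)),np.sin(np.radians(69.5)),0]); M=np.array([.437,-.1155,.17])
c,s_=np.cos(np.radians(40)),np.sin(np.radians(40)); ax=c*a+s_*np.array([0,0,1]); d1=-ax
T=np.array([.565,.0185,.1])
for s in(1,-1):
    print(s)
    for nm,g,d in [("pre",G+[0,0,.1],d0),("grip",G,d0),("app",M+ax*(.171+.03),d1),("in0",M+ax*(.062-.008),d1),("in1",M+ax*(.062-.034),d1)]+[("tile%d"%k,T-.171*np.array([np.cos(k),np.sin(k),0]),[np.cos(k),np.sin(k),0]) for k in (-2,-1.57,-1.2,-.8)]:
        q=kin.ik(tcp(g,d,s),rodR(d,s)); print(nm,None if q is None else np.round(q,2))
E
```

```text
1
pre [ 0.6   0.48  1.71 -0.    0.95 -2.07]
grip [ 0.6   0.63  1.75 -0.    0.77 -2.07]
app None
in0 [-0.6   0.35  2.06  0.78  1.09  2.39]
in1 [-0.65  0.39  2.06  0.77  1.08  2.34]
tile-2 [ 0.25  0.65  1.63 -0.    0.87 -2.46]
tile-1 None
tile-1 None
tile0 None
-1
pre [ 0.6   0.48  1.71 -0.    0.95  1.08]
grip [ 0.6   0.63  1.75 -0.    0.77  1.08]
app [-0.36  0.18  2.01  0.8   1.11 -0.43]
in0 [-0.6   0.35  2.06  0.78  1.09 -0.75]
in1 [-0.65  0.39  2.06  0.77  1.08 -0.8 ]
tile-2 [ 0.25  0.65  1.63 -0.    0.87  0.68]
tile-1 [ 0.3   0.57  1.78 -0.    0.79  0.3 ]
tile-1 [ 0.32  0.5   1.92 -0.    0.72 -0.05]
tile0 [ 0.28  0.43  2.06 -0.    0.65 -0.49]
```

```bash
cat >> h.py <<'E'
d0=np.array([-.459,-.889,0]); d0/=np.linalg.norm(d0); G=np.array([.497,.354,.075])
a=np.array([np.cos(np.radians(69.5)),np.sin(np.radians(69.5)),0]); M=np.array([.437,-.1155,.17])
c40,s40=np.cos(np.radians(40)),np.sin(np.radians(40)); ax=c40*a+s40*np.array([0,0,1]); d1=-ax
s=-1
E
python3 - <<'E'
from h import *
bot.reach(tcp(G+[0,0,.12],d0,s),rodR(d0,s)); print(bot.read_clock())
f=snap("wrist"); save(f,"pics/w1.png"); np.savez("w1.npz",**f)
print(-f["R"].T@f["t"], f["R"], bot.read_tool_pos())
E
```

```text
1.6833
[0.5311044 0.4249659 0.3378463] [[ 8.90016133e-01 -4.55929011e-01 -1.44520042e-04]
 [-4.36577475e-01 -8.52331405e-01  2.87977925e-01]
 [-1.31420669e-01 -2.56241905e-01 -9.57637037e-01]] [0.49649119 0.3548669  0.17614285]
```

View pics/w1.png

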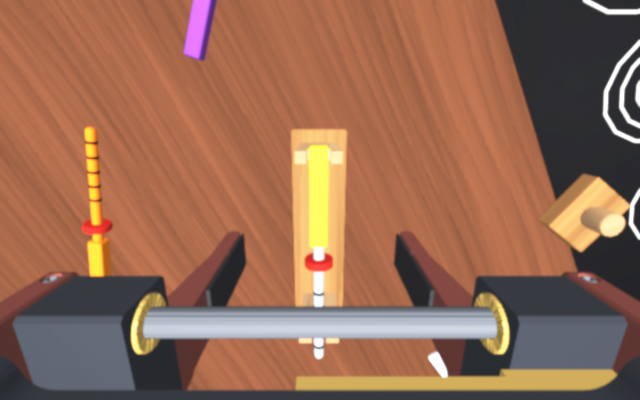

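The rod is centred between the fingers (handle u≈318, v 147–247; collar at (319,262)). I'll refine the grip point from this view.

Run:
```python
from h import *
f=dict(np.load("w1.npz")); W=cloud(f); hsv=cv2.cvtColor(f["frame"],cv2.COLOR_RGB2HSV); H,S,V=[hsv[...,i].astype(int) for i in range(3)]
Z=W[...,2]; roi=np.zeros(Z.shape,bool); roi[140:275,300:340]=1
n=np.array([-d0[1],d0[0],0])
p=W[roi&(H>24)&(H<34)&(S>100)&(Z>.06)]; q=p-G
print(len(p),np.median(p[:,2]),"along",np.percentile(q@d0,[0,1,50,99,100]),"lat",np.percentile(q@n,[1,50,99]))
print("slope",np.polyfit(q@d0,q@n,1))
r=W[roi&((H<6)|(H>174))&(S>150)&(Z>.06)]-G; print("collar",len(r),np.percentile(r@d0,[1,50,99]),np.median(r@n),r[:,2].max())
```

```text
1844 0.08266377069586824 along [-0.0479582  -0.04771465 -0.00683097  0.04221171  0.04463847] lat [-0.01124563 -0.00344159  0.00455516]
slope [ 0.0039574  -0.00329454]
collar 303 [0.05868516 0.05979414 0.0651116 ] -0.0024182441307643967 0.014415683887569988
```

```bash
cat >> h.py <<'E'
n0=np.array([-d0[1],d0[0],0]); G=G-.0027*n0
E
python3 - <<'E'
from h import *
R=rodR(d0,s)
print(bot.movel(tcp(G,d0,s),R,speed=.12,max_force=15), bot.read_tool_pos(), bot.read_ft_force())
bot.set_gripper(0.0,50); print("w",bot.read_width(),bot.read_ft_force(),bot.read_tool_pos())
print(bot.movel(tcp(G+[0,0,.14],d0,s),R,speed=.12)); print(bot.read_ft_force(),bot.read_wrist_torque(),bot.read_width(),bot.read_clock())
f=snap("wrist"); save(f,"pics/w2.png"); np.savez("w2.npz",**f)
f=snap("top"); np.savez("t2.npz",**f); f=snap("scene"); np.savez("s2.npz",**f)
print(bot.read_tool_pos(),bot.read_tcp_rot()-R)
E
```

```text
False [0.49512271 0.35560274 0.05672283] [-0.21658694  0.15439342  0.72763791]
w 0.01553859158236954 [ 0.00700343  0.18744071 -0.46121545] [0.49464008 0.35526529 0.05598517]
False
[ 0.59130183 -0.31726052 -3.47939161] [ 0.04284699  0.05975786 -0.00151701] 0.01565852951224606 5.3
[0.49424914 0.35499488 0.19513775] [[ 1.97207187e-05 -1.10397275e-05 -1.23439922e-03]
 [-1.11593773e-05 -2.08337253e-05 -8.45633508e-04]
 [-1.31771381e-03 -7.08849616e-04  1.11941936e-06]]
```

View pics/w2.png

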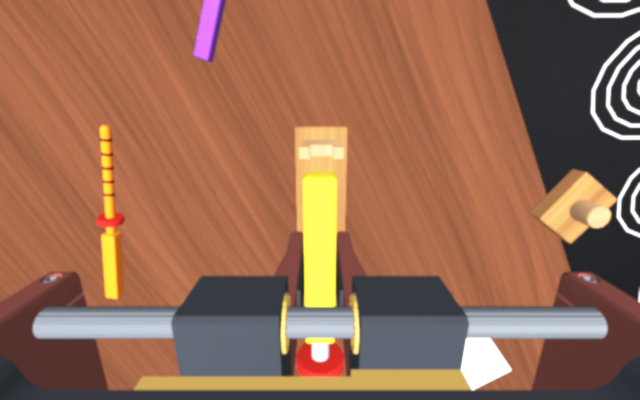

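Gripped at 15.6 mm and lifted, with the handle (u≈320) and collar (320,360) in line between the jaws. Next I'll measure the rod in hand from the fixed cameras.

```bash
cat >> h.py <<'E'
def rodfit(f,g,d,lo=.066,hi=.2):
    """offset of the blade from its expected line (grip g, dir d), seen pixels by depth"""
    W=cloud(f); d=np.array(d)/np.linalg.norm(d); l=np.cross([0,0,1.],d); l/=np.linalg.norm(l); u=np.cross(d,l)
    q=W-g; A,L,U=q@d,q@l,q@u
    m=(A>lo)&(A<hi)&(abs(L)<.025)&(abs(U)<.025)
    if m.sum()<10: return m.sum()
    return m.sum(),"along max",np.percentile(A[m],[50,98,100]).round(4),"lat slope/off",np.polyfit(A[m],L[m],1).round(4),"up slope/off",np.polyfit(A[m],U[m],1).round(4),"cam dir",np.round([(-f["R"].T@f["t"]-g)@x for x in(d,l,u)],2)
E
python3 - <<'E'
from h import *
R=rodR(d0,s); g=np.array([0.49424914,0.35499488,0.19513775])-.019*R[:,2]
for n in("t2","s2"): print(n,rodfit(dict(np.load(n+".npz")),g,d0))
f=dict(np.load("w2.npz"));W=cloud(f)
hsv=cv2.cvtColor(f["frame"],cv2.COLOR_RGB2HSV);m=(abs(hsv[...,0].astype(int)-29)<5)&(hsv[...,1]>100)&(W[...,2]>.15)
q=W[m]-g;l=np.cross([0,0,1.],d0);print(m.sum(),np.percentile(q@d0,[0,1,99]),np.polyfit(q@d0,q@l,1),np.median(q[:,2]),np.polyfit(q@d0,q[:,2],1))
E
```

```text
t2 (np.int64(86), 'along max', array([0.1458, 0.1725, 0.1735]), 'lat slope/off', array([0.0055, 0.0002]), 'up slope/off', array([-0.0082,  0.0044]), 'cam dir', array([ 0.25, -0.07,  1.02]))
s2 (np.int64(96), 'along max', array([0.1184, 0.1703, 0.1721]), 'lat slope/off', array([0.0042, 0.0033]), 'up slope/off', array([0.0023, 0.0026]), 'cam dir', array([-0.25,  1.16,  0.88]))
4708 [-0.04817742 -0.0478708   0.04226352] [ 0.00398865 -0.00147997] 0.007666997270127762 [-0.06092452  0.01030284]
```

Run:
```python
from h import *
g=M+ax*(.171+.035)
bot.reach(tcp(g,d1,s),rodR(d1,s)); print(bot.read_clock(),bot.read_tool_pos()-tcp(g,d1,s),bot.read_ft_force())
for n in("wrist","top","scene"):
    f=snap(n); np.savez(n[0]+"3.npz",**f); save(f,f"pics/{n[0]}3.png")
    if n!="wrist": print(n,rodfit(f,g,d1,.066,.185))
A=cv2.imread("pics/t3.png")[150:300,330:530]; B=cv2.imread("pics/s3.png")[130:280,120:320]
cv2.imwrite("pics/c3.png",np.vstack([np.hstack([cv2.resize(A,(400,300)),cv2.resize(B,(400,300))]),cv2.resize(cv2.imread("pics/w3.png"),(480,300)).copy() if 0 else cv2.copyMakeBorder(cv2.resize(cv2.imread("pics/w3.png"),(480,300)),0,0,160,160,0)]))
from scipy.optimize import least_squares
l=np.cross([0,0,1.],ax); l/=np.linalg.norm(l); u=np.cross(ax,l)
for n in("top","scene"):
    W=cloud(dict(np.load(n+"0.npz"))); q=W-M; A_,L,U=q@ax,q@l,q@u
    m=(A_<-.004)&(A_>-.045)&(np.hypot(L,U)<.03)&(np.hypot(L,U)>.0185)&(W[...,2]>.13)
    r=least_squares(lambda p:np.hypot(L[m]-p[0]-p[2]*A_[m],U[m]-p[1])-.021,[0,0,0],loss="soft_l1",f_scale=.001)
    k=(np.hypot(L-r.x[0],U-r.x[1])<.026)&(A_>-.03)
    print(n,m.sum(),r.x.round(4),"rim along",np.percentile(A_[k],[90,97,100]).round(4))
```

```text
6.7917 [ 7.93733810e-05  2.87514985e-04 -1.14691420e-04] [-0.30370653 -0.12404975 -2.38702525]
top 2
scene (np.int64(80), 'along max', array([0.1194, 0.1703, 0.1739]), 'lat slope/off', array([-0.0148,  0.0062]), 'up slope/off', array([-0.0085,  0.0018]), 'cam dir', array([-0.82,  1.07,  0.34]))
top 150 [ 0.0012  0.0013 -0.0162] rim along [-0.0015  0.0001  0.001 ]
scene 100 [-0.0001  0.0015 -0.0404] rim along [-0.0026 -0.0006  0.0056]
```

View pics/c3.png

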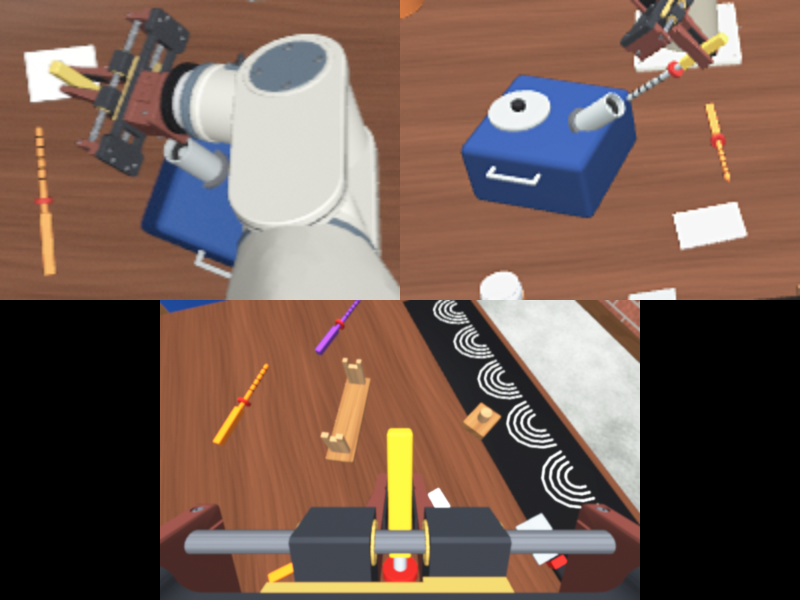

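The scene view (upper right) shows the blade lined up with the tube mouth. The cylinder fit puts the tube axis about 1.5–2 mm higher than my estimate, so I'll correct for that and insert under guard.

```bash
cat >> h.py <<'E'
l1=np.cross([0,0,1.],ax); l1/=np.linalg.norm(l1); u1=np.cross(ax,l1)
M=M+.0005*l1+.0017*u1
def at(c): return tcp(M+ax*(.062+c),d1,s)      # c: collar stop face above mouth
def dec():
    F=bot.read_ft_force(); q=bot.read_tool_pos()-at(0); return "F ax/l/u",np.round([F@ax,F@l1,F@u1],2),"pos ax/l/u mm",np.round([q@ax*1e3,q@l1*1e3,q@u1*1e3],2),round(bot.read_clock(),2)
E
python3 - <<'E'
from h import *
R=rodR(d1,s)
bot.movel(at(.144),R,speed=.05); bot.hold(.2); print(dec())
for c,v in((.085,.06),(.03,.06),(.004,.05)):
    st=bot.movel(at(c),R,speed=v,max_force=6); print(c,st,*dec())
    if st: break
f=snap("scene"); print(rodfit(f,M+ax*(.062+c),d1,.066,.16)); save(f,"pics/s4.png")
cv2.imwrite("pics/s4c.png",cv2.resize(cv2.imread("pics/s4.png")[140:260,150:310],(640,480)))
E
```

```text
('F ax/l/u', array([-0.77,  0.92, -1.37]), 'pos ax/l/u mm', array([ 1.4405e+02,  1.0000e-02, -4.0000e-02]), 7.39)
0.085 False F ax/l/u [-2.67 -0.65 -1.81] pos ax/l/u mm [85.26 -0.13  0.09] 8.53
0.03 False F ax/l/u [-1.32 -0.27 -1.53] pos ax/l/u mm [30.19 -0.12  0.07] 9.59
0.004 False F ax/l/u [-0.99  0.13 -1.19] pos ax/l/u mm [ 3.85 -0.06  0.03] 10.26
(np.int64(302), 'along max', array([0.112 , 0.1538, 0.1594]), 'lat slope/off', array([0.0797, 0.0027]), 'up slope/off', array([ 0.0763, -0.0035]), 'cam dir', array([-0.96,  1.07,  0.34]))
```

View pics/s4c.png

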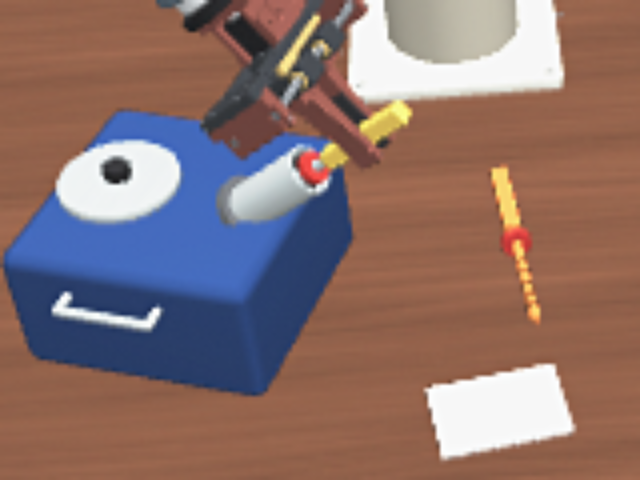

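The blade is through the seat hole with no force, and the collar is centred at the mouth. Now I'll feel slowly for the seat.

Run:
```python
from h import *
R=rodR(d1,s)
bot.hold(.2); F0=bot.read_ft_force(); print(dec())
st=bot.movel(at(-.040),R,speed=.02,max_force=5); print(st,*dec())
if st:
    c=(bot.read_tool_pos()-at(0))@ax
    for i in range(10):
        bot.hold(.12); k=(bot.read_ft_force()-F0)@ax; print(i,*dec(),"axial",round(k,2))
        if k<3:   # press a little further
            c-=.0006; bot.movel(at(c),R,speed=.01,max_force=8)
    print(bot.read_width())
f=snap("scene"); save(f,"pics/s5.png")
```

```text
('F ax/l/u', array([-1.66, -0.41, -0.86]), 'pos ax/l/u mm', array([ 4.18, -0.02,  0.03]), 10.51)
True F ax/l/u [ 3.36 -1.24 -0.57] pos ax/l/u mm [-10.     0.26  -0.26] 11.5
0 F ax/l/u [ 3.38 -0.85 -0.21] pos ax/l/u mm [-9.99  0.24 -0.32] 11.62 axial 5.04
1 F ax/l/u [ 4.43 -1.81  0.17] pos ax/l/u mm [-10.02   0.29  -0.36] 11.73 axial 6.09
2 F ax/l/u [ 5.87 -1.14 -0.6 ] pos ax/l/u mm [-10.03   0.3   -0.36] 11.85 axial 7.53
3 F ax/l/u [ 7.25 -1.47  0.94] pos ax/l/u mm [-10.03   0.32  -0.37] 11.97 axial 8.91
4 F ax/l/u [ 6.9  -2.17  1.11] pos ax/l/u mm [-10.02   0.37  -0.39] 12.08 axial 8.57
5 F ax/l/u [ 7.95 -1.61  0.83] pos ax/l/u mm [-10.04   0.34  -0.38] 12.2 axial 9.61
6 F ax/l/u [ 7.   -1.15  0.73] pos ax/l/u mm [-10.03   0.34  -0.38] 12.32 axial 8.67
7 F ax/l/u [ 6.5  -1.71  0.66] pos ax/l/u mm [-10.05   0.36  -0.38] 12.43 axial 8.16
8 F ax/l/u [ 6.19 -2.77  0.35] pos ax/l/u mm [-10.06   0.38  -0.4 ] 12.55 axial 7.85
9 F ax/l/u [ 6.88 -2.44  1.49] pos ax/l/u mm [-10.05   0.35  -0.38] 12.67 axial 8.55
0.015192121221002584
```

Firm axial stop about 10–11 mm inside the mouth, which is within the seat range. It was held above 5 N for more than 1 s with little side force. Next, draw the rod out and go to the tile.

Run:
```python
from h import *
R=rodR(d1,s)
print(bot.movel(at(.15),R,speed=.08,max_force=25),*dec())
dt=-a; T=np.array([.565,.0185,.095]); g=T-.1715*dt
bot.reach(tcp(g+[0,0,.13],dt,s),rodR(dt,s)); print(bot.read_clock())
bot.movel(tcp(g,dt,s),rodR(dt,s),speed=.08); bot.hold(.4); print(bot.read_clock(),bot.read_tool_pos()-tcp(g,dt,s),bot.read_width(),bot.read_ft_force())
for n in("top","scene"):
    f=snap(n); save(f,f"pics/{n[0]}6.png"); print(n,rodfit(f,g,dt))
A=cv2.imread("pics/t6.png")[100:250,260:460]; B=cv2.imread("pics/s6.png")[150:300,200:400]
cv2.imwrite("pics/c6.png",np.hstack([cv2.resize(A,(400,300)),cv2.resize(B,(400,300))]))
```

```text
False F ax/l/u [-1.01  0.97 -2.01] pos ax/l/u mm [ 1.4969e+02  2.0000e-02 -6.0000e-02] 14.88
15.8417
18.0167 [2.71997394e-05 2.43397031e-05 7.49184615e-05] 0.015550394870385653 [-0.52178772 -0.04826962 -1.35741737]
top 0
scene (np.int64(106), 'along max', array([0.1202, 0.1706, 0.1732]), 'lat slope/off', array([-0.0031,  0.0044]), 'up slope/off', array([-0.0017,  0.0038]), 'cam dir', array([-0.22,  1.  ,  1.  ]))
```

View pics/c6.png

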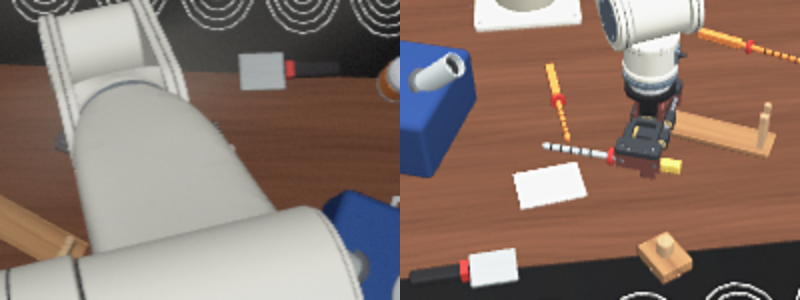

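The rod is held level, and its measured tip matches the planned point 90 mm above the tile centre. The bystanders are in place, so I'm handing in.

```bash
python3 -c "
from h import *
print(np.abs(bot.read_dq()).max(),bot.read_clock()); job.close_job()"
```

```text
0.0017008947196373904 18.1167
the job is handed in; nothing more can be done
```

I finished the task and handed it in at 18.1 s, with the arm still holding the rod level above the reading tile.

- **Lift:** I gripped the rod by its yellow handle at 50 N and lifted it 140 mm straight up, clear of the rest.
- **Insertion:** The blade went down the tube without touching. The collar stopped firmly about 10 mm inside the mouth, within the expected 8–32 mm. I pressed it there at about 5–10 N for a little over a second, longer than the half second asked. Side force stayed under 3 N. The stop was judged by force and depth only, since the seat can't be seen.
- **Final pose:** The rod was drawn fully out and is now level. The scene camera puts its tip about 90 mm above the tile centre, off level by less than 0.5 degrees.
- **Last checks:** The grip was steady at 15.6 mm and the arm was still. In the last pictures the scraper and stamp looked unmoved. The dye tin was only partly in frame, and the arm was never near it.
- **Check that failed:** The arm hid the rod from the top camera at the end, so the tip position rests on the scene camera and the arm's own position readings.

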